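# Switch off the UV lamp over its shield

### The job

The light-fastness exposure is over: switch the UV lamp off by taking the bent rod from its rest, reaching over the amber shield and pulling the paddle switch on the power supply towards you as far as it goes. Keep your gripper on the near side of the shield and off the lamp unit, and do not shift the shield, the sample jar, the bottle or the carton. Then put the rod back in its rest, lying in both forks, and let go.

Things in the scene. Friction and masses are not known exactly. Their poses are not given: they have to be found in the camera images.
- rod_grip (a point): Bent rod: 9 mm round steel, 213 mm long, 0.19 kg, with a flat-sided black rubber grip 76 long x 20 wide x 26 high mm. This point is the grip's centre, on the rod's axis; x runs along the rod to the bend, z opposite to the leg. It starts level in the rest, leg hanging down. Bare rod reaches 36 mm behind the grip and 97 mm ahead of it. Balance point about 44 mm ahead of this point.
- rod_tip (a point): Rounded lower end of the rod's leg. The leg is 9 mm thick, goes straight down (-z of the rod) at 135 mm ahead of the grip's centre, and ends 90 mm below the rod's axis.
- rod_bend (a point): The corner of the bent rod, on its axis, 135 mm ahead of the grip's centre; the top of the leg.
- rest_mid (a point): Rod rest, fixed, left or right of the lamp unit: base plate 150 x 80 x 10 mm, two 6 mm thick V forks 112 mm apart along x, open upward at 90 degrees, 48 mm wide, arms reaching 18 mm above this point. The bare rod lies in both, grip between them (15 mm play each way), leg hanging beyond the +x fork. This point: the grip's centre when seated midway, 110 mm above the bench; x as the rod's, z up.
- shield: Amber acrylic bench shield with aluminium top strip, loose, 2.5 kg, between robot and lamp unit: upright panel 300 wide (y), 14 thick at the strip, 180 mm high; foot plate 10 mm high reaching 95 mm to the robot's side (-x). Origin: on the bench under the middle of the panel; x points through the panel away from the robot, z up.
- uv_unit: UV unit, fixed: base plate 200 (x) x 290 (y) mm, origin on the bench under its middle, x pointing away from the shield, z up. White power supply at x -90 to 80, y -130 to -20, top 92 mm high. Beside it a stage under a white lamp head (x -100 to 70, y 10 to 120, 137 to 186 mm high) on a stand rod. The shield's panel stands about 105 mm before the origin.
- switch_pivot (a point): Fixed pivot of the paddle switch on top of the power supply, at x = -60, y = -75, z = 100 mm in the unit's frame; same axes as the unit. The lever swings about y.
- switch_paddle (a point): Centre of the switch's black paddle, 42 mm from the pivot. Paddle 36 wide (y) x 9 thick x 36 mm high on a stem; its end is 60 mm from the pivot.
- lamp_switch (a joint): Angle of the paddle switch (rad). 0 = on: it leans 0.35 rad away from the robot (towards +x of the unit). 0.70 = off: it leans 0.35 rad towards the robot, at its stop. It starts at or near 0. Stiff cam action without a spring: it takes about 2 N at the middle of the paddle and stays where it is left.
- sample_jar_mid (a point): Closed white sample jar, 60 mm wide and 60 mm high, on the stage under the lamp head. Point at its middle. Leave alone.
- lotion_mid (a point): Closed white bottle with label, 58 mm wide, 150 mm high, standing on the bench beside the shield, on the other side from the rest. Point at its middle. Leave alone.
- carton_mid (a point): White folding carton 60 x 60 x 120 mm high, standing on the bench behind the bottle. Point at its middle. Leave alone.
There are look-alikes about, which are no part of the job. There is more than one size of the part that bears rod_grip; the job needs the larger.

How it is judged:
On the way, in this order (a step that is already met when the one before it is completed fails the run):
1. the rod reaches over the shield: its leg is behind the panel with the bend above the top edge, the lamp still on (x of rod_tip in the frame of shield above 0.015 m and y of rod_tip in the frame of shield between -0.15 and 0.15 m and z of rod_tip in the frame of shield below 0.17 m and z of rod_bend in the frame of shield above 0.18 m and value of joint lamp_switch below 0.3 rad), for 0.1 s.
2. the switch is pulled over to off (value of joint lamp_switch above 0.58 rad), for 0.2 s.
At the end, for the whole second after the job is handed in: The switch is off (joint above 0.58 rad of 0.70) and the rod lies still in both forks of its rest: grip centre within 22 mm of the rest's point and no more than 6 mm above it, rod along the rest within 0.10 rad, leg hanging down within 0.5 rad (value of joint lamp_switch above 0.58 rad and distance between rod_grip and rest_mid below 0.022 m and z of rod_grip in the frame of rest_mid below 0.006 m and angle between the x axis of rod_grip and the x axis of rest_mid, either way round below 0.1 rad and angle between rod_grip's own z axis and vertical below 0.5 rad and linear speed of rod below 0.02 m/s); the robot touches nothing.
It fails at once if the gripper's grasp point comes beyond the shield's panel, lower than 0.25 m over the bench (x of the grasp point in the frame of shield above 0.01 m and y of the grasp point in the frame of shield between -0.17 and 0.17 m and height (world z) of the grasp point below 0.25 m).
It fails at once if the gripper or arm touches the lamp unit or its switch (contact force between any of the fingers, the arm and uv_unit above 0.5 N).
It fails at once if the shield is shifted by more than 15 mm or tipped (distance of shield from where it was at the start of the episode above 0.015 m or angle between shield's own z axis and vertical above 0.15 rad).
It fails at once if the sample jar, bottle or carton is shifted by more than 20 mm (distance of any of sample_jar_mid, lotion_mid, carton_mid from where it was at the start of the episode above 0.02 m).
It also fails if it takes over 64 s, if anything falls off the work surface, if the arm or the gripper's body presses on something with over 40 N, if the wrist force passes 120 N, or if a joint passes its speed limit or range.

### The arm

A 6-joint arm with a two-finger parallel gripper is mounted at the origin on the work surface. World frame = base frame: x ahead of the robot, y to its left, z up, the work surface at z = 0. Lengths are in m, angles in rad, forces in N, time in s.
With the tool pointing down it reaches from about 0.275 to 0.75 m from the base axis. Payload 10.2 kg.
Tool frame: the origin (TCP) lies midway between the tips of the shut fingers; the grasp point (between the pads) lies 19 mm behind it; z points along the fingers, y is the direction in which the jaws open and shut (so a half turn about z gives the same grasp; the last joint's range is limited). The gripper opens to 88 mm and grips with 3 to 60 N. Pads are 18 mm wide; open, the fingers measure 123 mm over their backs; the gripper's body (75 mm by 187 mm) begins 45 mm behind the grasp point.
Start: joints at [1.101, 0.313, 1.498, -0, 1.331, -0.223], TCP at [0.128, 0.509, 0.239] pointing down, gripper open.
Joint ranges: [-2.94, 2.94], [-0.97, 2.17], [0.19, 2.56], [-1.23, 4.37], [0.02, 3.11], [-2.88, 2.88]. Speed limits (rad/s): [2.39, 2.39, 3.01, 3.14, 3.14, 3.14].

### API

Orientations are given as [roll, pitch, yaw] about the fixed x, y, z axes, in that order (R = Rz(yaw) Ry(pitch) Rx(roll)).
In Python, from station import state, camera, job_done, recognise, trace gives the robot as it stands. The module is installed in compiled form; this text tells all that it offers.
- The arm moves only by the tool step_arm, never from a script. Its argument "series" is a list of rows, each an object with "linear": the shift along the tool's x, y, z in m, a list of three; "rotation": the turn, a rotation vector about the tool's x, y, z in rad, a list of three; "gripper": the finger opening in m, from 0 to 0.0881. In form: [{"linear": [tx, ty, tz], "rotation": [wx, wy, wz], "gripper": gripper}, ...]. A call has 1 to 5 rows; each row is the pose to reach, as a shift and turn from the pose commanded when the call began, along the tool's axes at that moment; what a row does not reach only later rows make up. A row lasts 1/10 s, in which the tool goes at most 50 mm and 8.59 degrees, less where a joint would pass 70% of its speed; a pose out of reach is approached as far as the arm can. A call with a gripper value outside its range is refused whole. The fingers move at their own pace and stop on an object; the grip force is fixed at half the most. Time passes only in rows, so rows that repeat a pose let the fingers close. It gives the time, the measured TCP pose, the force and the opening at its end, in the units of the state.
- state(): the state, without advancing time (a new reading comes with each control period).
- camera(name): name is "side" or "top" or "wrist"; returns a dict with "img" (384x512x3 uint8, red, green, blue), "z_map" (384x512 float32, m along the optical axis (not along the pixel's ray), 0 where there is no reading), "fov_y" (degrees; the focal length in pixels is half the picture's height over the tangent of half this angle, whatever the lens; pixels are square), "cx", "cy" (the principal point, pixels), "position" and "rotation" of the camera in the world. Camera axes: x right, y down, z forward; pixel columns grow to the right and rows downward; lengths in m; the calibration is good to about 2 mm. A picture is of the moment at which its call begins.
- job_done(): hands the job in, once; it reports no verdict.
Trained networks look in a picture, given as the dict that the camera call returned (one of the last four; its "shot" number tells which), for a name from the list of things; names that differ only in an ending like _2 or _b are one class to them, and where a whole thing is asked for, a point or a joint stands for the part that bears it (a point fixed in the world has none). Each returns a list of dicts, best first, with "score" (0 to 1); they miss things now and then, are a little off and sometimes report something else, mostly with a low value. They report only what shows in the picture. A call takes as long as a camera call. They do not tell look-alikes from the thing itself.
- recognise(picture, thing): "centre" ([x, y, z] in m, in the coordinates of the camera as it stood for that picture, good to about 4 mm: the middle of the surface that is visible of it).
- trace(picture, thing): "pixels" (384x512 bool, what is visible of it).
The state is a dict: "time": time; "joint_pos": joint angles; "joint_vel": joint speeds; "effort": joint torques, N m; "eef_pos": TCP position; "ee_rot": TCP orientation; "wrist_force": force on the tool from outside, world axes, zero at the start; "wrist_torque": the same for the moment, N m; "opening": opening from 0.0 (shut) to 1.0 (fully open).
Only numpy, scipy, OpenCV 4.12 (cv2) and the standard library are available. Lean on these libraries where they do the work, as an engineer would, in place of code of your own. Each camera call takes 0.05 s, during which the arm holds its last target. There are 200 camera calls.

## Working session

There is one attempt and no reset: what is moved stays moved. The work goes in short steps, Python scripts to look and compute and a tool call to move; the robot and the scene stay as the last step left them, time stands still between calls to the robot, and variables do not carry over. Pictures are saved under pics/ and viewed, about 8 in all and at most 12, crops included, and the job is handed in when it is done.

Besides the shell and the picture viewer there is one more tool, called as name(argument=value, ...), one argument or row to a line, values as JSON. step_arm: Moves the arm, as the interface text tells. Its arguments: {"type":"object","properties":{"series":{"type":"array","items":{"type":"object","properties":{"linear":{"type":"array","items":{"type":"number"}},"rotation":{"type":"array","items":{"type":"number"}},"gripper":{"type":"number"}}}}},"required":["series"]}

```bash
mkdir -p pics
cat > h.py <<'E'
import numpy as np, cv2
from station import state, camera, job_done, recognise, trace
def K(p):
    f=p["img"].shape[0]/2/np.tan(np.radians(p["fov_y"])/2); return f
def world(p,c): return np.array(p["rotation"])@np.asarray(c).T.reshape(3,-1)+np.array(p["position"]).reshape(3,1)
def cloud(p,m=None):
    z=p["z_map"]; f=K(p); v,u=np.nonzero((z>0) if m is None else (z>0)&m); d=z[v,u]
    return world(p,np.c_[(u-p["cx"])*d/f,(v-p["cy"])*d/f,d]).T,u,v
def proj(p,X):
    c=np.array(p["rotation"]).T@(np.asarray(X)-np.array(p["position"])); f=K(p); return c[0]/c[2]*f+p["cx"],c[1]/c[2]*f+p["cy"]
def save(p,n): cv2.imwrite("pics/"+n,p["img"][:,:,::-1])
E
python3 - <<'E'
from h import *
s=state(); print(s)
ps={n:camera(n) for n in("top","side")}
cv2.imwrite("pics/a_top.png",ps["top"]["img"][:,:,::-1]);cv2.imwrite("pics/a_side.png",ps["side"]["img"][:,:,::-1])
np.set_printoptions(precision=3,suppress=True)
for n,p in ps.items():
    print(n,p["position"],p["rotation"],p["fov_y"],p["cx"],p["cy"])
    for t in["rod_grip","rest_mid","shield","uv_unit","switch_paddle","sample_jar_mid","lotion_mid","carton_mid"]:
        try:
            for r in recognise(p,t)[:4]:
                w=world(p,r["centre"]).ravel(); print(n,t,round(r["score"],2),w,np.round(proj(p,w)))
        except Exception as e: print(t,e)
E
```

```text
{'time': 0.0, 'joint_pos': array([ 1.10058958e+00,  3.13452939e-01,  1.49843759e+00, -4.09455818e-05,
        1.33099871e+00, -2.23430811e-01]), 'joint_vel': array([ 2.37629364e-04, -4.51037857e-05,  2.83628752e-04, -1.16950382e-03,
       -8.56750838e-04,  1.42050897e-04]), 'effort': array([-3.27944232e-03, -4.02201927e+01, -2.52262133e+01,  6.92328089e-02,
        3.53767897e-02, -1.17357299e-04]), 'eef_pos': array([0.12816773, 0.50885761, 0.23815938]), 'ee_rot': array([-3.14031949e+00, -2.48518344e-04,  2.89482631e+00]), 'wrist_force': array([ 0.19155833,  0.54821134, -0.52186326]), 'wrist_torque': array([ 0.00331321, -0.09037916, -0.00967664]), 'opening': 0.9959996808841166}
top [0.372 0.094 1.242] [-2.981  0.008 -1.596] 50.71467324037622 259.4079276285863 192.06597787195923
rod_grip invalid index to scalar variable.
rest_mid invalid index to scalar variable.
shield invalid index to scalar variable.
uv_unit invalid index to scalar variable.
switch_paddle invalid index to scalar variable.
lotion_mid invalid index to scalar variable.
carton_mid invalid index to scalar variable.
side [0.361 0.917 0.589] [-2.097  0.025 -2.916] 54.586051242186244 260.8383031027263 187.08956277115877
rod_grip invalid index to scalar variable.
rest_mid invalid index to scalar variable.
shield invalid index to scalar variable.
uv_unit invalid index to scalar variable.
switch_paddle invalid index to scalar variable.
sample_jar_mid invalid index to scalar variable.
lotion_mid invalid index to scalar variable.
carton_mid invalid index to scalar variable.
```

Rotation is rpy; fix the helper.

```bash
sed -i 's/np.array(p\["rotation"\])/RM(p)/' h.py
cat >> h.py <<'E'
from scipy.spatial.transform import Rotation as Rot
def RM(p): return Rot.from_euler("xyz",p["rotation"]).as_matrix()
np.set_printoptions(precision=3,suppress=True)
E
python3 - <<'E'
from h import *
for n in("top","side"):
    p=camera(n); save(p,"a_%s.png"%n)
    for t in["rod_grip","rest_mid","shield","uv_unit","switch_paddle","sample_jar_mid","lotion_mid","carton_mid"]:
        for r in recognise(p,t)[:4]:
            w=world(p,r["centre"]).ravel(); print(n,t,round(r["score"],2),w,np.round(proj(p,w)))
E
```

```text
top rod_grip 0.84 [0.493 0.302 0.117] [187. 216.]
top rod_grip 0.69 [ 0.561 -0.297  0.118] [400. 186.]
top rod_grip 0.62 [0.48  0.529 0.014] [119. 225.]
top rest_mid 0.88 [0.47 0.29 0.01] [198. 226.]
top shield 0.59 [0.563 0.047 0.006] [276. 194.]
top uv_unit 0.75 [0.692 0.06  0.143] [272. 141.]
top switch_paddle 0.58 [ 0.64  -0.026  0.133] [303. 160.]
top lotion_mid 0.87 [ 0.466 -0.324  0.096] [410. 220.]
top carton_mid 0.91 [ 0.557 -0.301  0.123] [402. 187.]
side rod_grip 0.81 [0.503 0.316 0.11 ] [265. 237.]
side rod_grip 0.56 [0.483 0.535 0.013] [250. 362.]
side rest_mid 0.62 [0.476 0.312 0.009] [278. 274.]
side shield 0.92 [0.582 0.06  0.034] [257. 200.]
side uv_unit 0.93 [0.693 0.138 0.108] [208. 187.]
side sample_jar_mid 0.6 [0.698 0.125 0.053] [210. 202.]
side lotion_mid 0.93 [ 0.469 -0.318  0.07 ] [313. 139.]
side lotion_mid 0.32 [0.497 0.316 0.112] [267. 237.]
side carton_mid 0.96 [ 0.565 -0.286  0.072] [285. 140.]
```

View pics/a_top.png

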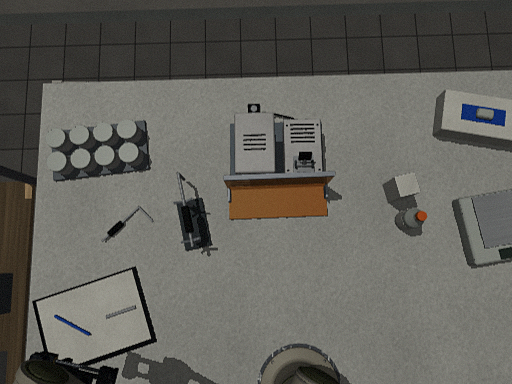

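View pics/a_side.png

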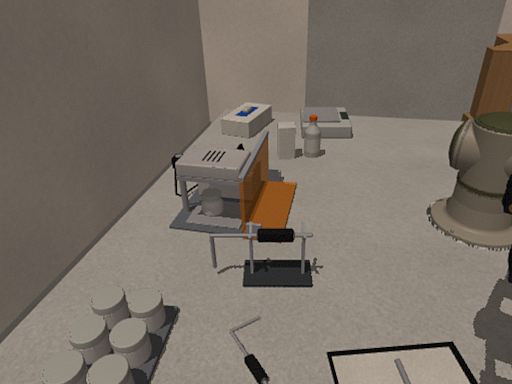

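The top view shows one bent rod in the rest (190,215), with its bend at (180,176). A second, smaller one lies on the bench at (120,228). The task rod is the one in the rest because it is larger and level with its leg hanging down. The switch is at (304,160) and the shield strip runs from (224,179) to (333,174). Next I'll measure the geometry and check an enlarged crop.

Run:
```python
from h import *
p=camera("top"); s=camera("side")
P,u,v=cloud(p); Q,_,_=cloud(s)
def sel(P,x0,x1,y0,y1,z0,z1): return P[(P[:,0]>x0)&(P[:,0]<x1)&(P[:,1]>y0)&(P[:,1]<y1)&(P[:,2]>z0)&(P[:,2]<z1)]
def rect(n,X):
    if len(X)<4: print(n,len(X)); return
    r=cv2.minAreaRect((X[:,:2]*1000).astype(np.float32)); print(n,len(X),"c",r[0],"size",r[1],"ang",round(r[2],2),"z",np.median(X[:,2]))
for nm,C in(("top",P),("side",Q)):
    print(nm)
    rect("z170-200",sel(C,.5,.8,-.15,.25,.165,.2))
    rect("head",sel(C,.62,.85,-.15,.25,.18,.195))
    rect("strip",sel(C,.5,.617,-.15,.25,.172,.188))
    rect("ps",sel(C,.61,.82,-.15,.1,.085,.1))
    rect("foot",sel(C,.45,.6,-.15,.25,.005,.02))
    rect("restbase",sel(C,.35,.6,.22,.4,.005,.02))
    rect("paddle",sel(C,.6,.75,-.1,.05,.11,.175))
    rect("rod",sel(C,.35,.7,.2,.42,.095,.14))
    X=sel(C,.35,.7,.2,.42,.1,.14)
    l=cv2.fitLine(X[:,:2].astype(np.float32),cv2.DIST_HUBER,0,.01,.01).ravel(); print("line",l,np.degrees(np.arctan2(l[1],l[0])),"max x",X[X[:,0].argmax()],"min",X[X[:,0].argmin()])
    for t,pp in(("rod_grip",p if nm=="top" else s),):
        for r in trace(pp,t)[:1]:
            G=cloud(pp,r["pixels"])[0]; print("trace grip",len(G),np.median(G,0),G.min(0),G.max(0))
a=cv2.resize(p["img"][160:265,90:225,::-1],None,fx=5,fy=5,interpolation=2)
cv2.imwrite("pics/b.png",a)
```

```text
top
z170-200 3221 c (686.0770874023438, 47.978668212890625) size (213.42262268066406, 297.75518798828125) ang 0.93 z 0.1842720179027495
head 2050 c (703.3778076171875, 108.99627685546875) size (109.6406478881836, 166.857421875) ang 89.83 z 0.18523946622479082
strip 948 c (598.6039428710938, 46.5648193359375) size (38.45347213745117, 297.75518798828125) ang 0.93 z 0.180194011957735
ps 1737 c (693.4483642578125, -30.96185302734375) size (110.1336898803711, 162.22763061523438) ang 89.88 z 0.0916966739678704
foot 2766 c (521.3540649414062, 54.563873291015625) size (392.5627746582031, 135.44174194335938) ang 88.23 z 0.009406476787355511
restbase 900 c (474.9158630371094, 318.8071594238281) size (161.28225708007812, 243.7122039794922) ang 89.04 z 0.009288899862809896
paddle 134 c (640.5283813476562, -30.84752655029297) size (51.46976089477539, 32.83018112182617) ang 88.49 z 0.143615507580936
rod 466 c (511.12677001953125, 309.71173095703125) size (214.5101776123047, 54.65664291381836) ang 11.54 z 0.11781312119754239
line [0.98  0.199 0.496 0.306] 11.473418 max x [0.616 0.332 0.112] min [0.
[... 467 characters left out ...]
864026832
ps 1
foot 1557 c (540.3012084960938, 45.97120666503906) size (305.46148681640625, 105.32418823242188) ang 86.95 z 0.008843440006879089
restbase 1693 c (480.3116760253906, 305.76055908203125) size (149.6890411376953, 82.3352279663086) ang 11.37 z 0.009273554315231802
paddle 34 c (653.4971313476562, -28.058429718017578) size (36.15481948852539, 11.99847412109375) ang 82.0 z 0.15298177500281457
rod 906 c (513.597900390625, 312.1251220703125) size (216.67259216308594, 52.412742614746094) ang 11.15 z 0.11295208366027057
line [0.983 0.184 0.52  0.317] 10.5932665 max x [0.62  0.335 0.102] min [0.407 0.292 0.109]
trace grip 703 [0.487 0.529 0.01 ] [ 0.447  0.432 -0.004] [0.539 0.568 0.019]
```

View pics/b.png

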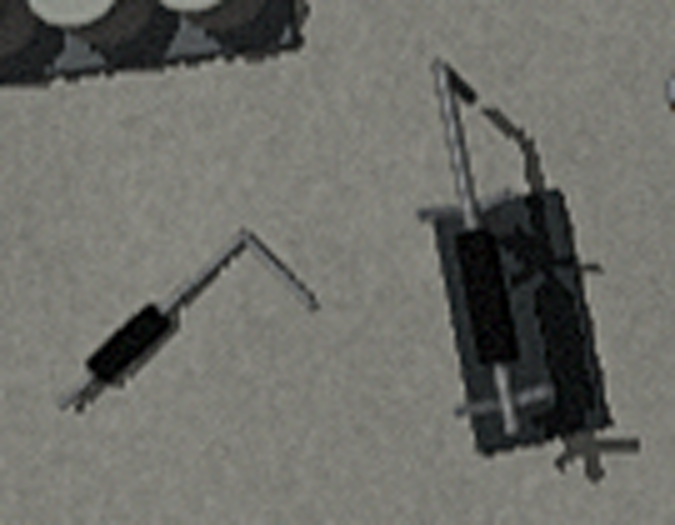

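The crop confirms it: the long rod with the big grip lies in the rest (crop 485,295), and the smaller look-alike lies flat (130,340). I'll move above the rest.

step_arm(
  series=[
    {"linear": [-0.048, -0.014, 0], "rotation": [0, 0, 0], "gripper": 0.088},
    {"linear": [-0.096, -0.028, 0], "rotation": [0, 0, 0], "gripper": 0.088},
    {"linear": [-0.144, -0.042, 0], "rotation": [0, 0, 0], "gripper": 0.088},
    {"linear": [-0.192, -0.056, 0], "rotation": [0, 0, 0], "gripper": 0.088},
    {"linear": [-0.24, -0.07, 0], "rotation": [0, 0, 0], "gripper": 0.088},
  ],
)

```text
time: 2.5
eef_pos: [0.3454, 0.3813, 0.2389]
ee_rot: [3.141, 0.0, 2.895]
wrist_force: [1.4, 1.2, 0.5]
opening: 0.993
```

```bash
cat >> h.py <<'E'
def go(x,y,z,yaw,pitch=0,s=None):
    "shift & turn (tool axes) to reach TCP x,y,z with the tool pointing down and tool x at yaw"
    s=s or state(); R0=Rot.from_euler("xyz",s["ee_rot"]); R1=Rot.from_euler("xyz",[np.pi,pitch,yaw])
    print("t=%.2f"%s["time"],"pos",s["eef_pos"],"rot",s["ee_rot"],"F",s["wrist_force"],"M",s["wrist_torque"],"open",round(s["opening"],3))
    print("linear",R0.inv().apply(np.array([x,y,z])-s["eef_pos"]),"rotation",(R0.inv()*R1).as_rotvec())
E
python3 -c "
from h import *
go(.48,.305,.215,3.339)"
```

```text
t=2.50 pos [0.345 0.381 0.239] rot [3.141 0.    2.895] F [1.375 1.168 0.45 ] M [ 0.036 -0.02   0.096] open 0.993
linear [-0.149 -0.041  0.024] rotation [ 0.     0.    -0.444]
```

step_arm(
  series=[
    {"linear": [-0.035, -0.01, 0.006], "rotation": [0, 0, -0.11], "gripper": 0.088},
    {"linear": [-0.075, -0.02, 0.012], "rotation": [0, 0, -0.22], "gripper": 0.088},
    {"linear": [-0.112, -0.03, 0.018], "rotation": [0, 0, -0.33], "gripper": 0.088},
    {"linear": [-0.149, -0.041, 0.024], "rotation": [0, 0, -0.444], "gripper": 0.088},
    {"linear": [-0.149, -0.041, 0.024], "rotation": [0, 0, -0.444], "gripper": 0.088},
  ],
)

```text
time: 3.0
eef_pos: [0.4812, 0.3038, 0.2134]
ee_rot: [-3.141, -0.001, -2.945]
wrist_force: [-0.7, 0.2, 0.2]
opening: 0.995
```

Run:
```python
from h import *
p=camera("wrist"); save(p,"c.png")
P,u,v=cloud(p)
X=P[(P[:,2]>.085)&(P[:,2]<.14)&(abs(P[:,0]-.5)<.2)&(abs(P[:,1]-.31)<.06)]
X=X[(np.abs((X[:,1]-.305)-.2*(X[:,0]-.48))<.02)]
l=cv2.fitLine(X[:,:2].astype(np.float32),cv2.DIST_HUBER,0,.01,.01).ravel();print(len(X),l,np.arctan2(l[1],l[0]),X.min(0),X.max(0))
G=X[X[:,2]>.1175]; print("grip top",G.mean(0),cv2.minAreaRect((G[:,:2]*1000).astype(np.float32)),np.median(G[:,2]))
go(.48,.305,.091,3.339); print(proj(p,[.48,.305,.11]))
```

```text
3874 [0.98  0.197 0.482 0.304] 0.19819503 [0.406 0.274 0.096] [0.618 0.335 0.125]
grip top [0.48  0.304 0.122] ((479.4057312011719, 304.7341003417969), (118.16383361816406, 39.0886344909668), 11.442903518676758) 0.12272912004364964
t=3.05 pos [0.479 0.305 0.214] rot [-3.141 -0.001 -2.947] F [ 0.007 -0.332 -0.543] M [ 0.046 -0.014  0.001] open 1.004
linear [-0.001 -0.     0.123] rotation [-0.    -0.001 -0.003]
(np.float64(261.9761367898446), np.float64(191.33350940789353))
```

View pics/c.png

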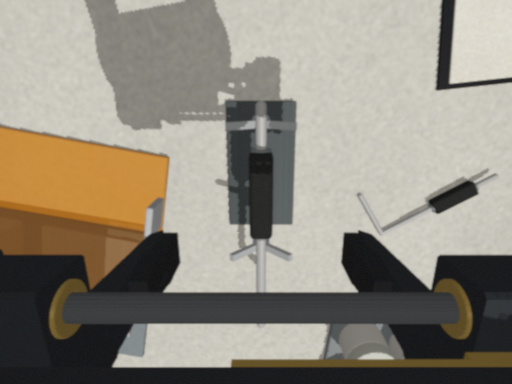

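The wrist view shows the grip at (260,193), centred and aligned between the jaws, with the forks at rows 125 and 253. I'll descend and grip.

step_arm(
  series=[
    {"linear": [0, 0, 0.04], "rotation": [0, 0, 0], "gripper": 0.088},
    {"linear": [-0.001, 0, 0.08], "rotation": [0, 0, 0], "gripper": 0.088},
    {"linear": [-0.001, 0, 0.11], "rotation": [0, 0, 0], "gripper": 0.088},
    {"linear": [-0.001, 0, 0.122], "rotation": [0, 0, 0], "gripper": 0.088},
    {"linear": [-0.001, 0, 0.122], "rotation": [0, 0, 0], "gripper": 0.088},
  ],
)

```text
time: 3.55
eef_pos: [0.4784, 0.307, 0.0921]
ee_rot: [-3.141, -0.002, -2.944]
wrist_force: [-0.2, 0.7, 1.1]
opening: 0.998
```

step_arm(
  series=[
    {"linear": [0, 0, 0], "rotation": [0, 0, 0], "gripper": 0.0},
    {"linear": [0, 0, 0], "rotation": [0, 0, 0], "gripper": 0.0},
    {"linear": [0, 0, 0], "rotation": [0, 0, 0], "gripper": 0.0},
    {"linear": [0, 0, 0], "rotation": [0, 0, 0], "gripper": 0.0},
    {"linear": [0, 0, 0], "rotation": [0, 0, 0], "gripper": 0.0},
  ],
)

```text
time: 4.05
eef_pos: [0.4795, 0.3066, 0.0931]
ee_rot: [3.141, 0.001, -2.944]
wrist_force: [-0.3, 0.9, 0.5]
opening: 0.566
```

step_arm(
  series=[
    {"linear": [0, 0, 0], "rotation": [0, 0, 0], "gripper": 0.0},
    {"linear": [0, 0, 0], "rotation": [0, 0, 0], "gripper": 0.0},
    {"linear": [0, 0, 0], "rotation": [0, 0, 0], "gripper": 0.0},
    {"linear": [0, 0, 0], "rotation": [0, 0, 0], "gripper": 0.0},
    {"linear": [0, 0, 0], "rotation": [0, 0, 0], "gripper": 0.0},
  ],
)

```text
time: 4.55
eef_pos: [0.4796, 0.305, 0.0928]
ee_rot: [-3.139, -0.001, -2.945]
wrist_force: [0.7, -10.4, 3.4]
opening: 0.226
```

step_arm(
  series=[
    {"linear": [0, 0, 0], "rotation": [0, 0, 0], "gripper": 0.0},
    {"linear": [0, 0, -0.02], "rotation": [0, 0, 0], "gripper": 0.0},
    {"linear": [0, 0, -0.05], "rotation": [0, 0, 0], "gripper": 0.0},
    {"linear": [0, 0, -0.08], "rotation": [0, 0, 0], "gripper": 0.0},
    {"linear": [0, 0, -0.11], "rotation": [0, 0, 0], "gripper": 0.0},
  ],
)

```text
time: 5.05
eef_pos: [0.479, 0.3065, 0.2035]
ee_rot: [-3.141, -0.001, -2.944]
wrist_force: [0.7, 0.4, -2.3]
opening: 0.224
```

step_arm(
  series=[
    {"linear": [0, 0, -0.03], "rotation": [0, 0, 0], "gripper": 0.0},
    {"linear": [0, 0, -0.06], "rotation": [0, 0, 0], "gripper": 0.0},
    {"linear": [0, 0, -0.085], "rotation": [0, 0, 0], "gripper": 0.0},
    {"linear": [0, 0, -0.1], "rotation": [0, 0, 0], "gripper": 0.0},
    {"linear": [0, 0, -0.1], "rotation": [0, 0, 0], "gripper": 0.0},
  ],
)

```text
time: 5.55
eef_pos: [0.4797, 0.3068, 0.3043]
ee_rot: [3.141, 0.003, -2.944]
wrist_force: [-0.7, -0.2, -2.4]
opening: 0.226
```

Run:
```python
from h import *
go(.50,-.030,.30,np.pi)
p=camera("side"); save(p,"d.png"); P,u,v=cloud(p)
X=P[(P[:,2]>.2)&(P[:,2]<.34)&(P[:,0]>.52)&(P[:,0]<.68)&(P[:,1]>.26)&(P[:,1]<.39)]
x=X[X[:,0]<.6]; 
if len(x)>5:print("rod line slope z/x",np.polyfit(x[:,0],x[:,2],1),"tip",X[X[:,2].argmin()],"front",X[X[:,0].argmax()])
```

```text
t=5.55 pos [0.48  0.307 0.304] rot [ 3.141  0.003 -2.944] F [-0.747 -0.194 -2.395] M [ 0.042  0.116 -0.015] open 0.226
linear [ 0.046 -0.334  0.004] rotation [0.001 0.003 0.197]
rod line slope z/x [-0.048  0.348] tip [0.615 0.339 0.23 ] front [0.62  0.336 0.308]
```

View pics/d.png

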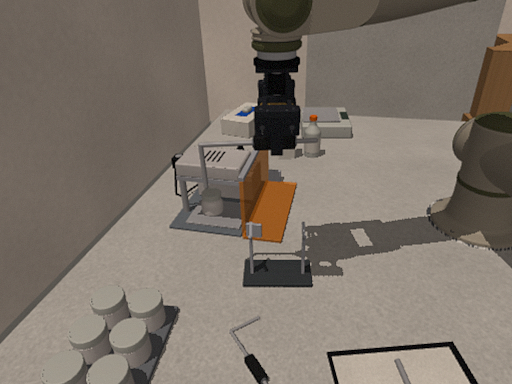

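The rod is held level, with the bend at (203,146) and the leg tip at about (203,190). Next I'll swing over to the switch line, staying high.

step_arm(
  series=[
    {"linear": [0.01, -0.045, 0], "rotation": [0, 0, 0.02], "gripper": 0.0},
    {"linear": [0.02, -0.09, 0], "rotation": [0, 0, 0.06], "gripper": 0.0},
    {"linear": [0.03, -0.135, 0], "rotation": [0, 0, 0.1], "gripper": 0.0},
    {"linear": [0.038, -0.18, 0], "rotation": [0, 0, 0.15], "gripper": 0.0},
    {"linear": [0.042, -0.225, 0], "rotation": [0, 0, 0.197], "gripper": 0.0},
  ],
)

```text
time: 6.1
eef_pos: [0.4813, 0.0761, 0.3013]
ee_rot: [3.141, -0.002, 3.14]
wrist_force: [1.9, -0.1, -1.4]
opening: 0.225
```

```bash
python3 -c "
from h import *
go(.535,-.030,.30,np.pi)"
```

```text
t=6.10 pos [0.481 0.076 0.301] rot [ 3.141 -0.002  3.14 ] F [ 1.887 -0.148 -1.387] M [0.038 0.055 0.019] open 0.225
linear [-0.054 -0.106  0.001] rotation [ 0.    -0.002 -0.002]
```

step_arm(
  series=[
    {"linear": [-0.015, -0.03, 0], "rotation": [0, 0, 0], "gripper": 0.0},
    {"linear": [-0.03, -0.06, 0], "rotation": [0, 0, 0], "gripper": 0.0},
    {"linear": [-0.05, -0.09, 0], "rotation": [0, 0, 0], "gripper": 0.0},
    {"linear": [-0.064, -0.106, 0], "rotation": [0, 0, 0], "gripper": 0.0},
    {"linear": [-0.064, -0.106, 0], "rotation": [0, 0, 0], "gripper": 0.0},
  ],
)

```text
time: 6.6
eef_pos: [0.5467, -0.0301, 0.3003]
ee_rot: [3.141, -0.003, 3.139]
wrist_force: [0.1, 0.2, -2.5]
opening: 0.226
```

```bash
cat > look.py <<'E'
import sys
from h import *
n=sys.argv[1]
go(.545,-.030,.217,np.pi)
a=camera("top"); b=camera("side")
A=cv2.resize(a["img"][100:240,215:355],(560,560),interpolation=2); B=cv2.resize(b["img"][100:240,150:330][:, :],None,fx=2,fy=2,interpolation=2)
B=cv2.resize(B,(240,187)) if 0 else B
h=max(A.shape[0],B.shape[0]); cv2.imwrite("pics/%s_a.png"%n,A[:,:,::-1]); cv2.imwrite("pics/%s_b.png"%n,cv2.resize(B,None,fx=2,fy=2)[:,:,::-1])
for q,p in(("top",a),("side",b)):
    P,u,v=cloud(p)
    D=P[(abs(P[:,1]+.03)<.03)&(P[:,0]>.6)&(P[:,0]<.72)&(P[:,2]>.105)&(P[:,2]<.34)]
    for z in np.arange(.11,.34,.015):
        d=D[abs(D[:,2]-z)<.0075]
        if len(d): print(q,round(z,3),len(d),"x",d[:,0].min(),d[:,0].max(),"y",d[:,1].min(),d[:,1].max())
E
python3 look.py e
```

```text
t=6.60 pos [ 0.547 -0.03   0.3  ] rot [ 3.141 -0.003  3.139] F [ 0.133  0.154 -2.455] M [ 0.092  0.067 -0.003] open 0.226
linear [0.001 0.    0.083] rotation [ 0.001 -0.003 -0.002]
top 0.32 6 x 0.6721404394697674 0.6876904265625299 y -0.033706701621103355 -0.029015642395285993
side 0.14 7 x 0.6450828875700898 0.6488608820635596 y -0.04335085183305509 -0.027244987427443523
side 0.155 28 x 0.6482812653924408 0.6599805320938871 y -0.043275985293144026 -0.010851302365268989
side 0.23 14 x 0.6792073096412221 0.6847311831102918 y -0.024304375954169122 -0.019152992587746165
side 0.245 18 x 0.6785585819396083 0.6863971078603328 y -0.028700950420377347 -0.02036648481315273
side 0.26 16 x 0.6788727024443626 0.6874491591292126 y -0.02620845256785076 -0.01951346039130708
side 0.275 18 x 0.679371414805654 0.6880432384450549 y -0.029969381239555726 -0.02177395111308189
side 0.29 17 x 0.680231806584211 0.6873159551116841 y -0.028685389840813813 -0.022128364794861244
side 0.305 28 x 0.6338856291405561 0.6900097491294794 y -0.02927334726075126 -0.021787603142763845
side 0.32 83 x 0.6004472482398286 0.6882891625527804 y -0.03022410098490047 -0.0213377397577037
```

View pics/e_a.png

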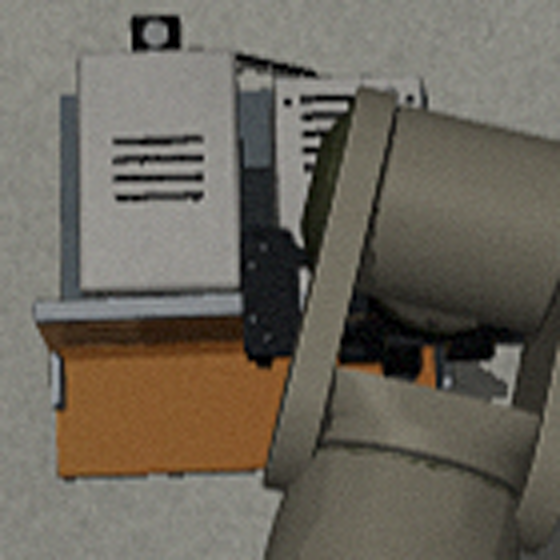

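Top view: the arm hides the switch. The side depth shows the leg at x≈0.683 and y≈-0.028, with the paddle's far edge at x≈0.660 and y centred on about -0.029. The leg clears the paddle by 19 mm, so I'll lower it.

step_arm(
  series=[
    {"linear": [0, 0, 0.025], "rotation": [0, 0, 0], "gripper": 0.0},
    {"linear": [0, 0, 0.05], "rotation": [0, 0, 0], "gripper": 0.0},
    {"linear": [0, 0, 0.075], "rotation": [0, 0, 0], "gripper": 0.0},
    {"linear": [0, 0, 0.098], "rotation": [0, 0, 0], "gripper": 0.0},
    {"linear": [0, 0, 0.098], "rotation": [0, 0, 0], "gripper": 0.0},
  ],
)

```text
time: 7.2
eef_pos: [0.5443, -0.0268, 0.2019]
ee_rot: [3.14, -0.006, -3.14]
wrist_force: [-0.7, -0.5, -1.7]
opening: 0.228
```

```bash
python3 look.py f
```

```text
t=7.20 pos [ 0.544 -0.027  0.202] rot [ 3.14  -0.006 -3.14 ] F [-0.749 -0.532 -1.68 ] M [-0.021  0.056  0.016] open 0.228
linear [-0.001 -0.003 -0.015] rotation [ 0.002 -0.006  0.001]
top 0.2 4 x 0.6780229726170147 0.6825403146897813 y -0.023832486443491716 -0.021922570788714554
top 0.215 23 x 0.6563934723304554 0.6857004923765859 y -0.030326218556578355 -0.022805358386084038
side 0.14 8 x 0.6442469486501259 0.6792298625435935 y -0.04344049263825056 -0.021481613933884147
side 0.155 42 x 0.648524266890872 0.684652711133835 y -0.04245274733481086 -0.009924485069790046
side 0.17 17 x 0.677812112483491 0.6862499771855819 y -0.02596588712083403 -0.01730575778052834
side 0.185 13 x 0.6789011062573087 0.6861819174001693 y -0.028791003139898574 -0.01871992044934989
side 0.2 17 x 0.6786769112514708 0.6880109578368472 y -0.02762914525161264 -0.01855610815507558
side 0.215 93 x 0.6001228861439336 0.6877799569448252 y -0.029021671416478156 -0.018961040245795147
side 0.23 3 x 0.6027027707508212 0.6114421107837613 y -0.025001870685268934 -0.023541509890688483
```

View pics/f_b.png

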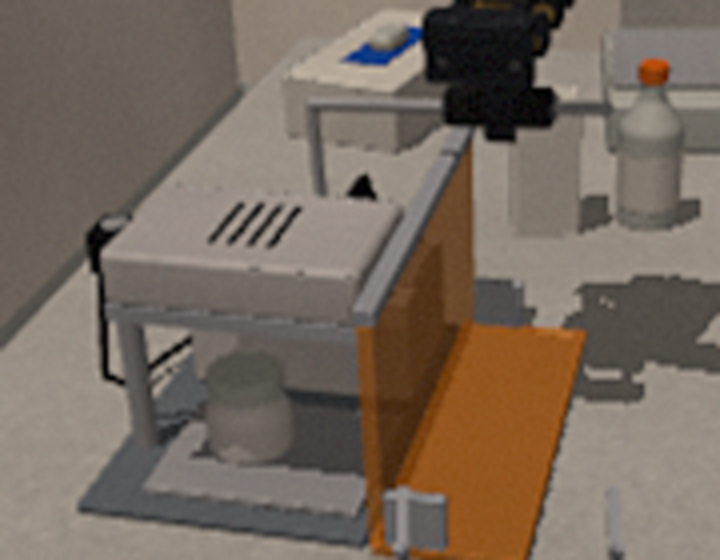

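The leg at (315,150) is behind the paddle at (362,187). Now I'll pull towards the robot, slowly.

step_arm(
  series=[
    {"linear": [0.006, 0, 0], "rotation": [0, 0, 0], "gripper": 0.0},
    {"linear": [0.012, 0, 0], "rotation": [0, 0, 0], "gripper": 0.0},
    {"linear": [0.018, 0, 0], "rotation": [0, 0, 0], "gripper": 0.0},
    {"linear": [0.023, 0, 0], "rotation": [0, 0, 0], "gripper": 0.0},
    {"linear": [0.028, 0, 0], "rotation": [0, 0, 0], "gripper": 0.0},
  ],
)

```text
time: 7.8
eef_pos: [0.5182, -0.0284, 0.2052]
ee_rot: [-3.141, 0.002, -3.142]
wrist_force: [2.6, 0.2, -1.1]
opening: 0.227
```

step_arm(
  series=[
    {"linear": [0.004, 0, 0], "rotation": [0, 0, 0], "gripper": 0.0},
    {"linear": [0.008, 0, 0], "rotation": [0, 0, 0], "gripper": 0.0},
    {"linear": [0.012, 0, 0], "rotation": [0, 0, 0], "gripper": 0.0},
    {"linear": [0.016, 0, 0], "rotation": [0, 0, 0], "gripper": 0.0},
    {"linear": [0.02, 0, 0], "rotation": [0, 0, 0], "gripper": 0.0},
  ],
)

```text
time: 8.3
eef_pos: [0.4981, -0.0283, 0.2047]
ee_rot: [3.142, 0.0, -3.141]
wrist_force: [3.2, 0.1, -2.0]
opening: 0.224
```

```bash
python3 look.py g
```

```text
t=8.30 pos [ 0.498 -0.028  0.205] rot [ 3.142  0.    -3.141] F [ 3.2    0.073 -1.996] M [ 0.044 -0.635  0.003] open 0.224
linear [-0.047 -0.002 -0.012] rotation [0. 0. 0.]
top 0.11 28 x 0.6230598177425996 0.6444497238940725 y -0.05698886843866076 -0.004977817318533084
top 0.125 1 x 0.6328505771163336 0.6328505771163336 y -0.015181374754817803 -0.015181374754817803
top 0.14 2 x 0.6301761098888077 0.6336235502549202 y -0.02697613386682389 -0.0217653542431879
top 0.155 13 x 0.6188636648070207 0.6347783866669283 y -0.04756241411518157 -0.021141879448278195
top 0.17 4 x 0.6311757554939235 0.6359331071400831 y -0.02781830968834345 -0.022181637656434466
top 0.185 4 x 0.6302313289865713 0.6338225587619231 y -0.0261943226522265 -0.02285436763145904
top 0.2 3 x 0.6319789283567823 0.6356600717004633 y -0.024708141608887624 -0.022571856634649667
top 0.215 12 x 0.6123769909417084 0.6372270551669714 y -0.03182384565060646 -0.023624513692240043
top 0.23 36 x 0.6013460152045176 0.6382249750417257 y -0.03241151758039991 -0.023898631722996458
side 0.14 7 x 0.6189555679090526 0.6341423152422169 y -0.04101337502593294 -0.020977631962151966
side 0.155 43 x 0.6167704319716556 0.6408485312436567 y -0.04250518008010562 -0.011293514949889283
side 0.17 15 x 0.6327769382780795 0.6393463434539937 y -0.027287668255647657 -0.018438902175303307
side 0.185 16 x 0.6320899568691657 0.6399436223626447 y -0.026339563400850863 -0.01764292908119791
side 0.2 15 x 0.6318125433296654 0.6387908320975955 y -0.028278047804935036 -0.019135100097040003
side 0.215 41 x 0.6024301056971253 0.641324781739312 y -0.029132920514887584 -0.021651252896244255
side 0.23 18 x 0.6011361090148013 0.637929045048367 y -0.029342073096901622 -0.022495424200369984
```

step_arm(
  series=[
    {"linear": [0.002, 0, 0], "rotation": [0, 0, 0], "gripper": 0.0},
    {"linear": [0.004, 0, 0], "rotation": [0, 0, 0], "gripper": 0.0},
    {"linear": [0.006, 0, 0], "rotation": [0, 0, 0], "gripper": 0.0},
    {"linear": [0.006, 0, 0], "rotation": [0, 0, 0], "gripper": 0.0},
  ],
)

```text
time: 8.8
eef_pos: [0.4921, -0.0282, 0.2048]
ee_rot: [3.142, -0.0, -3.141]
wrist_force: [1.3, 0.3, -0.9]
opening: 0.222
```

step_arm(
  series=[
    {"linear": [0.002, 0, 0], "rotation": [0, 0, 0], "gripper": 0.0},
    {"linear": [0.004, 0, 0], "rotation": [0, 0, 0], "gripper": 0.0},
    {"linear": [0.004, 0, 0], "rotation": [0, 0, 0], "gripper": 0.0},
  ],
)

```text
time: 9.1
eef_pos: [0.4881, -0.0282, 0.2048]
ee_rot: [3.142, -0.0, -3.141]
wrist_force: [1.4, -0.0, -1.0]
opening: 0.221
```

```bash
python3 look.py i | grep -v "top 0.2"
```

```text
t=9.10 pos [ 0.488 -0.028  0.205] rot [ 3.142 -0.    -3.141] F [ 1.363 -0.034 -0.962] M [ 0.036 -0.462 -0.022] open 0.221
linear [-0.057 -0.002 -0.012] rotation [ 0. -0.  0.]
top 0.11 38 x 0.6243255209448095 0.6443516176161452 y -0.05746179707564532 -0.004872923341142171
top 0.125 6 x 0.62772692995438 0.6295701353679678 y -0.04532323828103156 -0.017747438886907288
top 0.14 5 x 0.6170616078920135 0.6282419850898461 y -0.02666149020904572 -0.01274945327256205
top 0.155 30 x 0.6103808587107843 0.6267149444941986 y -0.04737558969620363 -0.014498015368612713
top 0.17 5 x 0.6231782259666031 0.6286213035931421 y -0.029941669350019753 -0.022298608516610974
top 0.185 5 x 0.6230495107544503 0.6287034736359506 y -0.02785600062168099 -0.02278083934891373
side 0.14 5 x 0.6143655914123449 0.6310927440830486 y -0.021837284951041203 -0.010836338507554166
side 0.155 37 x 0.6123913139016807 0.6313879236192694 y -0.047999774992503075 -0.007623314728655073
side 0.17 16 x 0.6246291322633268 0.6317189897930025 y -0.026461867666241812 -0.01933140734585581
side 0.185 15 x 0.6239167769479788 0.6307060740870727 y -0.026648686365872143 -0.019902488385815098
side 0.2 15 x 0.6231697655940058 0.6298276888656029 y -0.027353891639596006 -0.020259255106026663
side 0.215 21 x 0.6088316896176016 0.6324440264285736 y -0.027153437655592527 -0.02135982523219704
side 0.23 35 x 0.6000798255366109 0.6310605096411692 y -0.028566873979723684 -0.019220190762782807
```

step_arm(
  series=[
    {"linear": [0.002, 0, 0], "rotation": [0, 0, 0], "gripper": 0.0},
    {"linear": [0.004, 0, 0], "rotation": [0, 0, 0], "gripper": 0.0},
    {"linear": [0.005, 0, 0], "rotation": [0, 0, 0], "gripper": 0.0},
    {"linear": [0.005, 0, 0], "rotation": [0, 0, 0], "gripper": 0.0},
  ],
)

```text
time: 9.6
eef_pos: [0.4836, -0.0283, 0.2048]
ee_rot: [-3.142, 0.001, -3.141]
wrist_force: [3.8, 0.2, -1.8]
opening: 0.221
```

```bash
python3 look.py j | grep -v "top 0.2"
```

```text
t=9.60 pos [ 0.484 -0.028  0.205] rot [-3.142  0.001 -3.141] F [ 3.825  0.185 -1.848] M [-0.003 -0.967  0.007] open 0.221
linear [-0.061 -0.002 -0.012] rotation [-0.     0.001  0.   ]
top 0.11 40 x 0.6228252418960861 0.6448650880271392 y -0.057190988687707764 -0.004653023225723002
top 0.125 5 x 0.6273105345453853 0.629601799674313 y -0.045095840405306134 -0.017761220993666574
top 0.14 3 x 0.6192403895506926 0.624650439140256 y -0.024000857349050095 -0.012686240900230558
top 0.155 40 x 0.6110227608701952 0.6268995640562666 y -0.04760323094095999 -0.012315865661201617
top 0.17 4 x 0.6210815488908836 0.6228989216072218 y -0.029460235893102912 -0.023556256746445778
top 0.185 3 x 0.6192765953657184 0.6239000370476915 y -0.02722476586525313 -0.02285682156484592
side 0.14 4 x 0.6144095690020813 0.6326077334396778 y -0.02598166906800614 -0.012971810109926318
side 0.155 42 x 0.6123473279486737 0.6322301612534151 y -0.042331136481409404 -0.01062895292976318
side 0.17 14 x 0.6220154589441289 0.6274931309396343 y -0.027272349304125365 -0.019960154252278928
side 0.185 15 x 0.6211719110514671 0.6269093045045283 y -0.02619878057685976 -0.01959961116035902
side 0.2 15 x 0.6205076029358988 0.6267964826645356 y -0.025927612800657807 -0.018651884503801064
side 0.215 15 x 0.6200829475627997 0.6266259262353431 y -0.026518110339797674 -0.020627611999567197
side 0.23 34 x 0.600109150859532 0.6257555763284229 y -0.028169396780429956 -0.01866807640436252
```

View pics/j_b.png

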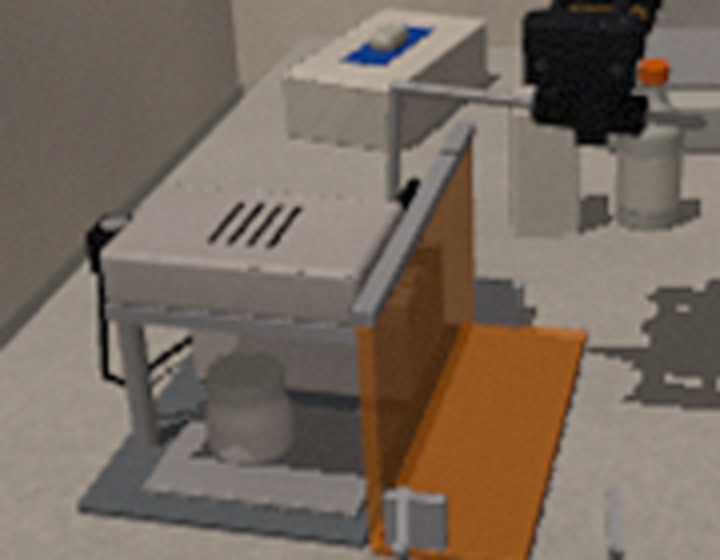

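The paddle stopped moving at x≈0.611 while the force rose to 3.8 N, so it is at its stop. The rod has pitched slightly in the grip (bend at 397,88). I'll ease off, then lift.

step_arm(
  series=[
    {"linear": [-0.006, 0, 0], "rotation": [0, 0, 0], "gripper": 0.0},
    {"linear": [-0.012, 0, 0], "rotation": [0, 0, 0], "gripper": 0.0},
    {"linear": [-0.015, 0, -0.01], "rotation": [0, 0, 0], "gripper": 0.0},
    {"linear": [-0.015, 0, -0.04], "rotation": [0, 0, 0], "gripper": 0.0},
    {"linear": [-0.015, 0, -0.07], "rotation": [0, 0, 0], "gripper": 0.0},
  ],
)

```text
time: 10.2
eef_pos: [0.498, -0.0281, 0.2758]
ee_rot: [3.141, -0.002, -3.141]
wrist_force: [0.3, 0.3, -2.5]
opening: 0.225
```

step_arm(
  series=[
    {"linear": [0, 0, -0.025], "rotation": [0, 0, 0], "gripper": 0.0},
    {"linear": [0, 0, -0.05], "rotation": [0, 0, 0], "gripper": 0.0},
    {"linear": [0, 0, -0.05], "rotation": [0, 0, 0], "gripper": 0.0},
  ],
)

```text
time: 10.5
eef_pos: [0.499, -0.0284, 0.3279]
ee_rot: [-3.14, 0.005, -3.141]
wrist_force: [-0.2, -0.0, -2.2]
opening: 0.224
```

```bash
cat > rod.py <<'E'
from h import *
s=state(); g=s["eef_pos"]+[0,0,.019]; yaw=s["ee_rot"][2]+np.pi; d=np.array([np.cos(yaw),np.sin(yaw)])
p=camera("side"); P,u,v=cloud(p)
a=(P[:,:2]-g[:2])@d; l=(P[:,:2]-g[:2])@[-d[1],d[0]]; z=P[:,2]-g[2]
m=(abs(l)<.02)&(a>-.1)&(a<.2)&(abs(z)<.14)
r=m&(a>.05)&(a<.125)&(z>-.03)&(z<.05); c=np.polyfit(a[r],z[r],1); print("rod: pitch up",np.arctan(c[0]),"z offset at g",c[1],"n",r.sum())
t=m&(a>.11)&(z<-.02); c2=np.polyfit(z[t],a[t],1); print("leg tilt (tip fwd +)",-c2[0],"a at z0",c2[1],"lowest z",z[t].min(),"max a",a[m].max(),"lat",np.median(l[t]))
E
python3 rod.py; python3 -c "
from h import *
go(.475,.08,.305,np.pi)
a=camera('top');P,u,v=cloud(a);D=P[(abs(P[:,1]+.03)<.03)&(P[:,0]>.595)&(P[:,0]<.68)&(P[:,2]>.145)&(P[:,2]<.165)];print(len(D),D.min(0) if len(D) else 0,D.max(0) if len(D) else 0)"
```

```text
rod: pitch up 0.047532035790401495 z offset at g -0.0011045808770369428 n 105
leg tilt (tip fwd +) 0.05026062540577664 a at z0 0.1387669269469654 lowest z -0.08263256524555024 max a 0.14787053279836052 lat 0.004342333562321206
t=10.55 pos [ 0.499 -0.028  0.326] rot [-3.141  0.002 -3.141] F [ 1.     0.475 -3.169] M [-0.019  0.072 -0.001] open 0.226
linear [0.024 0.108 0.02 ] rotation [-0.001  0.002  0.   ]
0 0 0
```

Rod pitch in the grip is only 0.05 rad. I'll swing back above the rest.

```bash
python3 -c "
from h import *
go(.477,.305,.30,-2.944)
for pp in (.05,-.05):
  R=Rot.from_euler('xyz',[np.pi,pp,-2.944]);print(pp,R.apply([0,0,1]))"
```

```text
t=10.60 pos [ 0.498 -0.028  0.324] rot [ 3.141 -0.001 -3.141] F [ 0.525  0.472 -2.862] M [ 0.018  0.084 -0.046] open 0.224
linear [0.021 0.333 0.024] rotation [ 0.    -0.001 -0.197]
0.05 [ 0.049  0.01  -0.999]
-0.05 [-0.049 -0.01  -0.999]
```

step_arm(
  series=[
    {"linear": [0.003, 0.045, 0], "rotation": [0, 0.01, 0], "gripper": 0.0},
    {"linear": [0.006, 0.09, 0], "rotation": [0, 0.02, 0], "gripper": 0.0},
    {"linear": [0.01, 0.135, 0], "rotation": [0, 0.03, 0], "gripper": 0.0},
    {"linear": [0.014, 0.18, 0], "rotation": [0, 0.04, 0], "gripper": 0.0},
    {"linear": [0.018, 0.225, 0], "rotation": [0, 0.05, 0], "gripper": 0.0},
  ],
)

```text
time: 11.1
eef_pos: [0.4793, 0.1985, 0.323]
ee_rot: [-3.141, -0.053, -3.142]
wrist_force: [1.1, -0.3, -1.9]
opening: 0.225
```

```bash
python3 -c "
from h import *
s=state(); print(Rot.from_euler('xyz',s['ee_rot']).as_matrix())
go(.477,.305,.29,-2.944,-.05); go(.477,.305,.29,-2.944,.05)"
```

```text
[[-0.999 -0.    -0.053]
 [-0.     1.    -0.001]
 [ 0.053 -0.001 -0.999]]
t=11.10 pos [0.479 0.198 0.323] rot [-3.141 -0.053 -3.142] F [ 1.129 -0.269 -1.922] M [0.014 0.036 0.034] open 0.225
linear [0.001 0.107 0.033] rotation [ 0.01  -0.004 -0.197]
t=11.10 pos [0.479 0.198 0.323] rot [-3.141 -0.053 -3.142] F [ 1.129 -0.269 -1.922] M [0.014 0.036 0.034] open 0.225
linear [0.001 0.107 0.033] rotation [-0.    -0.103 -0.198]
```

step_arm(
  series=[
    {"linear": [0, 0.035, 0.01], "rotation": [0.003, 0, -0.07], "gripper": 0.0},
    {"linear": [0, 0.07, 0.02], "rotation": [0.006, 0, -0.14], "gripper": 0.0},
    {"linear": [0.001, 0.107, 0.033], "rotation": [0.01, -0.003, -0.197], "gripper": 0.0},
    {"linear": [0.001, 0.107, 0.033], "rotation": [0.01, -0.003, -0.197], "gripper": 0.0},
  ],
)

```text
time: 11.5
eef_pos: [0.4757, 0.3068, 0.2878]
ee_rot: [-3.141, -0.054, -2.939]
wrist_force: [0.8, -0.7, -1.7]
opening: 0.224
```

```bash
python3 rod.py
python3 - <<'E'
from h import *
go(.476,.305,.093,-2.944,-.05)
a=camera('top');P,u,v=cloud(a)
for z0,z1 in((.14,.147),(.147,.153),(.153,.165)):
    D=P[(abs(P[:,1]+.03)<.03)&(P[:,0]>.595)&(P[:,0]<.68)&(P[:,2]>z0)&(P[:,2]<z1)]
    if len(D):print(z0,len(D),D.min(0),D.max(0))
X=P[(abs(P[:,1]-.05)<.2)&(P[:,0]>.56)&(P[:,0]<.61)&(abs(P[:,2]-.18)<.006)]; print("strip min x",np.percentile(X[:,0],2),"y",X[:,1].min(),X[:,1].max())
E
```

```text
rod: pitch up -0.009502672604936596 z offset at g -0.0002934224189162504 n 201
leg tilt (tip fwd +) -0.014850635512789687 a at z0 0.139670325163913 lowest z -0.09144667460414996 max a 0.1444211688597296 lat 0.004462163917918175
t=11.55 pos [0.476 0.305 0.289] rot [-3.14  -0.052 -2.941] F [-0.456 -0.113 -1.557] M [-0.006  0.094 -0.051] open 0.222
linear [-0.01   0.     0.196] rotation [-0.001 -0.002  0.003]
0.14 1 [ 0.62  -0.013  0.144] [ 0.62  -0.013  0.144]
0.147 18 [ 0.612 -0.045  0.148] [ 0.622 -0.012  0.153]
0.153 33 [ 0.611 -0.047  0.153] [ 0.619 -0.014  0.16 ]
strip min x 0.579150725265569 y -0.10286434107357888 0.195086720728188
```

The switch is off (paddle top at x≈0.615, angle ≈0.68) and the shield hasn't moved. I'll lower the rod into the rest.

step_arm(
  series=[
    {"linear": [-0.002, 0, 0.035], "rotation": [0, 0, 0.003], "gripper": 0.0},
    {"linear": [-0.004, 0, 0.07], "rotation": [0, 0, 0.003], "gripper": 0.0},
    {"linear": [-0.006, 0, 0.105], "rotation": [0, 0, 0.003], "gripper": 0.0},
    {"linear": [-0.007, 0, 0.135], "rotation": [0, 0, 0.003], "gripper": 0.0},
    {"linear": [-0.008, 0, 0.155], "rotation": [0, 0, 0.003], "gripper": 0.0},
  ],
)

```text
time: 12.1
eef_pos: [0.4777, 0.3021, 0.1344]
ee_rot: [-3.14, -0.05, -2.949]
wrist_force: [-0.5, -0.1, -1.6]
opening: 0.224
```

```bash
python3 rod.py; python3 -c "
from h import *
go(.477,.305,.093,-2.944,-.05)
p=camera('side'); cv2.imwrite('pics/k.png',cv2.resize(p['img'][170:310,180:360],None,fx=4,fy=4)[:,:,::-1])"
```

```text
rod: pitch up 0.028299088761756803 z offset at g -0.003541441170751739 n 163
leg tilt (tip fwd +) -0.010744066192364562 a at z0 0.13964043471015125 lowest z -0.09095389390698391 max a 0.1441856170727834 lat 0.004755348692006899
t=12.15 pos [0.477 0.302 0.132] rot [-3.14  -0.054 -2.95 ] F [-1.722 -0.011 -6.452] M [-0.075  0.082 -0.009] open 0.222
linear [-0.003  0.003  0.039] rotation [-0.002 -0.004 -0.005]
```

View pics/k.png

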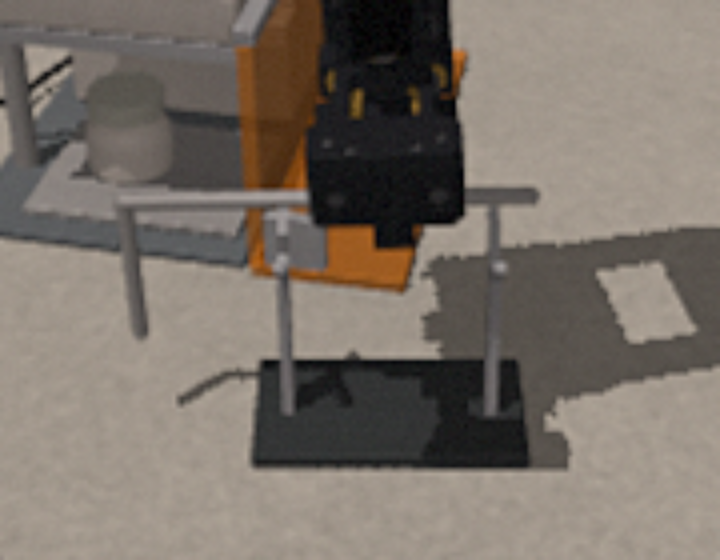

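The rod is level and above both forks (fork tops at about 282,215 and 493,210 in the crop). I'll set it down gently.

step_arm(
  series=[
    {"linear": [-0.001, 0.003, 0.01], "rotation": [0, 0, -0.005], "gripper": 0.0},
    {"linear": [-0.001, 0.003, 0.02], "rotation": [0, 0, -0.005], "gripper": 0.0},
    {"linear": [-0.001, 0.003, 0.028], "rotation": [0, 0, -0.005], "gripper": 0.0},
    {"linear": [-0.002, 0.003, 0.034], "rotation": [0, 0, -0.005], "gripper": 0.0},
    {"linear": [-0.002, 0.003, 0.037], "rotation": [0, 0, -0.005], "gripper": 0.0},
  ],
)

```text
time: 12.7
eef_pos: [0.4779, 0.3068, 0.0991]
ee_rot: [-3.141, -0.047, -2.942]
wrist_force: [-0.3, 0.7, -1.5]
opening: 0.218
```

```bash
python3 rod.py; python3 -c "
from h import *
go(.477,.305,.093,-2.944,-.05)"
```

```text
rod: pitch up 0.10414367273563398 z offset at g -0.011012984140509031 n 209
leg tilt (tip fwd +) 0.216466479970926 a at z0 0.1289220667808548 lowest z -0.12164658635528054 max a 0.19992035432382244 lat 0.0032522301906551913
t=12.75 pos [0.478 0.307 0.099] rot [-3.141 -0.048 -2.942] F [ 0.324  0.392 -2.49 ] M [-0.029  0.135  0.005] open 0.226
linear [ 0.001 -0.002  0.006] rotation [-0.001  0.002  0.002]
```

step_arm(
  series=[
    {"linear": [0, -0.002, 0.002], "rotation": [0, 0, 0], "gripper": 0.0},
    {"linear": [0, -0.002, 0.004], "rotation": [0, 0, 0], "gripper": 0.0},
    {"linear": [0, -0.002, 0.006], "rotation": [0, 0, 0], "gripper": 0.0},
    {"linear": [0, -0.002, 0.006], "rotation": [0, 0, 0], "gripper": 0.0},
  ],
)

```text
time: 13.15
eef_pos: [0.4781, 0.3047, 0.0936]
ee_rot: [-3.141, -0.047, -2.942]
wrist_force: [0.4, 0.4, -1.4]
opening: 0.224
```

step_arm(
  series=[
    {"linear": [0, 0, 0.002], "rotation": [0, 0, 0], "gripper": 0.0},
    {"linear": [0, 0, 0.002], "rotation": [0, 0, 0], "gripper": 0.0},
    {"linear": [0, 0, 0.002], "rotation": [0, 0, 0], "gripper": 0.03},
    {"linear": [0, 0, 0.002], "rotation": [0, 0, 0], "gripper": 0.04},
    {"linear": [0, 0, 0.002], "rotation": [0, 0, 0], "gripper": 0.05},
  ],
)

```text
time: 13.65
eef_pos: [0.478, 0.3049, 0.0915]
ee_rot: [-3.141, -0.047, -2.942]
wrist_force: [0.3, 0.5, -0.3]
opening: 0.469
```

step_arm(
  series=[
    {"linear": [0, 0, 0], "rotation": [0, 0, 0], "gripper": 0.07},
    {"linear": [0, 0, 0], "rotation": [0, 0, 0], "gripper": 0.088},
    {"linear": [0, 0, 0], "rotation": [0, 0, 0], "gripper": 0.088},
    {"linear": [0, 0, 0], "rotation": [0, 0, 0], "gripper": 0.088},
    {"linear": [0, 0, 0], "rotation": [0, 0, 0], "gripper": 0.088},
  ],
)

```text
time: 14.15
eef_pos: [0.478, 0.3048, 0.0915]
ee_rot: [-3.141, -0.047, -2.942]
wrist_force: [-0.5, -0.5, 0.4]
opening: 0.924
```

step_arm(
  series=[
    {"linear": [0, 0, -0.02], "rotation": [0, 0, 0], "gripper": 0.088},
    {"linear": [0, 0, -0.05], "rotation": [0, 0, 0], "gripper": 0.088},
    {"linear": [0, 0, -0.09], "rotation": [0, 0, 0], "gripper": 0.088},
    {"linear": [0, 0, -0.13], "rotation": [0, 0, 0], "gripper": 0.088},
    {"linear": [0, 0, -0.17], "rotation": [0, 0, 0], "gripper": 0.088},
  ],
)

```text
time: 14.65
eef_pos: [0.4856, 0.3063, 0.2631]
ee_rot: [-3.141, -0.047, -2.942]
wrist_force: [0.5, 0.4, -0.0]
opening: 1.0
```

step_arm(
  series=[
    {"linear": [0.02, 0, -0.01], "rotation": [0, 0, 0], "gripper": 0.088},
    {"linear": [0.05, 0, -0.02], "rotation": [0, 0, 0], "gripper": 0.088},
    {"linear": [0.08, 0, -0.02], "rotation": [0, 0, 0], "gripper": 0.088},
    {"linear": [0.08, 0, -0.02], "rotation": [0, 0, 0], "gripper": 0.088},
  ],
)

```text
time: 15.05
eef_pos: [0.4062, 0.2907, 0.2862]
ee_rot: [-3.142, -0.046, -2.941]
wrist_force: [0.5, -0.1, 0.2]
opening: 0.994
```

Run:
```python
from h import *
go(.4,.3,.3,-2.944)
p=camera("side"); save(p,"l.png"); a=camera("top")
for n,q in(("side",p),("top",a)):
    P,u,v=cloud(q); d=np.array([.980,.197]); w=P[:,:2]-[.480,.305]; A=w@d; L=w@[-.197,.980]
    for nm,lo,hi in(("rear",-.073,-.06),("grip",-.03,.03),("front",.07,.13)):
        m=(A>lo)&(A<hi)&(abs(L)<.015)&(P[:,2]>.09)&(P[:,2]<.14); print(n,nm,m.sum(),"lat",np.median(L[m]),"z med/max",np.median(P[m,2]),P[m,2].max() if m.any() else 0)
    m=(abs(L)<.012)&(P[:,2]>.095)&(P[:,2]<.13); print("extent",A[m].min(),A[m].max())
    m=(abs(L)<.03)&(A>.12)&(A<.16)&(P[:,2]>.012)&(P[:,2]<.09)
    if m.sum()>5: print("leg lat/along slopes",np.polyfit(P[m,2],L[m],1),np.polyfit(P[m,2],A[m],1),"low",P[m,2].min())
    D=P[(abs(P[:,1]+.03)<.03)&(P[:,0]>.595)&(P[:,0]<.68)&(P[:,2]>.147)&(P[:,2]<.165)]; print("paddle",len(D),np.median(D,0))
```

```text
t=15.05 pos [0.406 0.291 0.286] rot [-3.142 -0.046 -2.941] F [ 0.543 -0.105  0.226] M [ 0.051 -0.016  0.011] open 0.994
linear [ 0.005  0.01  -0.014] rotation [-0.    -0.046  0.003]
side rear 29 lat 0.0013615323039530818 z med/max 0.11162204121276692 0.11403848466146543
side grip 398 lat 0.008164240725724428 z med/max 0.11564164008073102 0.12538357427045443
side front 115 lat 0.002510742688953658 z med/max 0.11188213112822493 0.1144845855667711
extent -0.07413799111325152 0.1425826358941001
leg lat/along slopes [-0.081  0.011] [-0.006  0.138] low 0.0206208181924028
paddle 25 [ 0.615 -0.02   0.154]
top rear 4 lat -0.006039756271398915 z med/max 0.10940585620166654 0.1107589011305754
top grip 60 lat -0.007937017204241698 z med/max 0.12082834691244093 0.12605900123257818
top front 65 lat -0.002088911386789894 z med/max 0.11291157960005194 0.11791320758606938
extent -0.06296044545343495 0.13889911059377458
leg lat/along slopes [-0.118  0.006] [0.027 0.133] low 0.02360261228792071
paddle 51 [ 0.616 -0.031  0.153]
```

View pics/l.png

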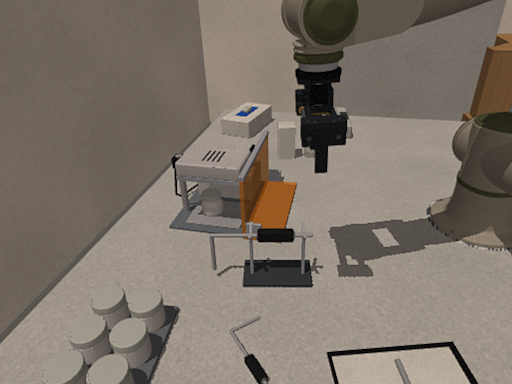

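The rod lies in both forks (grip at 276,235) with its leg hanging at (213,252). The gripper is clear and the paddle is still at off. Handing in.

```bash
python3 -c "
from station import job_done
print(job_done())"
```

```text
the job is handed in; nothing more can be done
None
```

I switched the UV lamp off with the larger bent rod, put the rod back in its rest and let go. I handed the job in at about 15 s of the 64 s allowed; it reports no verdict.

- **Switch:** I pulled until the paddle stopped moving and the force rose to 3.8 N. After the rod was back in its rest, the paddle top still measured x≈0.615 m. That is about 0.68 rad by my estimate, against the 0.58 rad needed.
- **Rod:** it lies level in both forks, within a few millimetres of where it started, with its leg hanging down. It slipped about 0.05 rad in the grip during the pull, and I corrected that with tool pitch before placing it.
- **Surroundings:** the shield strip measured where it was at the start. The jar and carton look undisturbed in the last side picture. The bottle is largely hidden behind the gripper there; I did not measure any of these three again.
- **Readings that disagreed:**
    - The first depth fit of the lamp head put the lamp unit about 15–20 mm further back, probably because it included the stand clamp. I used the power supply, shield and paddle instead.
    - Side-camera readings of the rod pitch were unreliable close to the forks, where the forks themselves got into the fit.

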